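Uncap the sanitiser spray and hold it aimed at the scoop

ROBOT

A 7-joint arm with a two-finger parallel gripper is mounted at the origin on a cart in front of the work surface, level with it; the furniture and walls round the work are solid. World frame = base frame: x ahead of the robot, y to its left, z up, the work surface at z = 0. Lengths are in m, angles in rad, forces in N, time in s.
With the tool pointing down it reaches from about 0.425 to 0.95 m from the base axis. Payload 4.7 kg.
Tool frame: the origin (TCP) lies midway between the tips of the shut fingers; the grasp point (between the pads) lies 19 mm behind it; z points along the fingers, y is the line along which they close (so a half turn about z gives the same grasp; the last joint's range is limited). The gripper opens to 85 mm and grips with 20 to 120 N. Pads are 22 mm wide; open, the fingers measure 114 mm over their backs; the gripper's body (76 mm by 85 mm) begins 54 mm behind the grasp point. The pads swing forward as they close: fully open they stand 13 mm farther back than shut.
Start: joints at [1.153, 0.469, -0.049, 1.532, 0.024, 1.141, -0.082], TCP at [0.256, -0.625, 0.231] pointing down, gripper open.
Joint ranges: [-2.59, 2.59], [-0.33, 1.99], [-1.39, 1.29], [0.1, 2.45], [-1.04, 4.18], [0.21, 1.99], [-2.66, 2.66]. Speed limits (rad/s): [2.57, 2.57, 3.14, 3.14, 3.14, 3.14, 3.14].

INTERFACE

Orientations are given as [roll, pitch, yaw] about the fixed x, y, z axes, in that order (R = Rz(yaw) Ry(pitch) Rx(roll)).
In Python, from workcell import robot gives the robot as it stands. The module is installed in compiled form; this text tells all that it offers.
- The arm moves only by the tool move_arm, never from a script. Its argument "targets" is a list of rows, each a list of 5 numbers: the opening, from -1 (shut) to 1 (fully open), then the shift along the tool's x, y, z in units of 0.03 m (1.0 is 0.03 m), then the turn about the tool's z in units of 0.12 rad (1.0 is 0.12 rad). In form: [[grip, x, y, z, turn], ...]. A call has 1 to 5 rows; each row shifts and turns the commanded pose from where the row before left it, along the tool's axes as they then stand; what a row does not reach is not made up. A row lasts 1/12 s, in which the tool goes at most 41.7 mm and 7.16 degrees, less where a joint would pass 70% of its speed; a pose out of reach is approached as far as the arm can. A call with a number of a shift or a turn outside -1 to 1 is refused whole. A call with a gripper value outside its range is refused whole. The fingers move at their own pace and stop on an object; the grip force is fixed at half the most. Time passes only in rows, so rows that do not move let the fingers close. It gives the time, the measured TCP pose, the force, the opening and the grip force at its end, in the units of the state.
- robot.get_obs(): the state, without advancing time (a new reading comes with each control period).
- robot.get_image(name): name is "scene" or "top"; returns (picture, depth): 384x512x3 uint8, blue, green, red; 384x512 float32, m along the optical axis (not along the pixel's ray), 0 where there is no reading.
- robot.camera_info(name): a dict with "K" (3x3 intrinsics, pixels), "T" (4x4, takes a point from camera to world coordinates). Camera axes: x right, y up, looking along -z (the intrinsics and any distortion apply to the point x, -y, -z); pixel columns grow to the right and rows downward; lengths in m; the calibration is good to about 2 mm. A picture is of the moment at which its call begins. camera_info takes no time and is no camera call.
- robot.finish_job(): hands the job in; it is judged then, once.
The state is a dict: "time_s": time; "joint_pos": joint angles; "joint_vel": joint speeds; "joint_efforts": joint torques, N m; "eef_pos": TCP position; "tool_rot": TCP orientation; "contact_force": force on the tool from outside, world axes, zero at the start; "ft_torque": the same for the moment, N m; "width": finger opening in m; "finger_force": force on a finger pad.
Only numpy, scipy, OpenCV 4.12 (cv2) and the standard library are available. Lean on these libraries where they do the work, as an engineer would, in place of code of your own. Each camera call takes 0.05 s, during which the arm holds its last target. There are 200 camera calls.

TASK

Get the small pump-spray bottle ready to sanitise the sweet scoop: lift its loose blue cap off and set it, mouth down as it came, into the small round grey cap cup (do not drop it), then draw the bottle up out of its holder. Tip it so that the nozzle slants down at about 45 degrees and points into the middle of the scoop's bowl from about 25 cm away (anywhere from 20 to 30 cm is fine), with the whole bottle well clear of the table, and finish while holding it still in that pose. Leave the scoop where it lies, and do not disturb the tins and rolls.

Things in the scene. Friction and masses are not known exactly. Their poses are not given: they have to be found in the camera images.
- bottle: white pump-spray bottle, loose, 110-225 g: upright block 46 (its x) x 32 (its y) mm, 92 mm to the flat shoulder, there a blue collar (radius 11, 10 high) and blue pump head (radius 8.5), top 122 mm above the foot. Black nozzle and blue label look along its +x. Origin: centre of the underside, z up the bottle. Stands in the holder, axes alike. Grasp across the 32 mm, 70 mm above the foot
- nozzle (a point): the nozzle of the bottle: 12 mm along the bottle's x and 115 mm along its z from the bottle's origin; it sprays along the bottle's +x
- cap: blue round over-cap, loose, 15 g, outer radius 16 mm at the closed top, 15 mm at the mouth, 46 mm tall, 2 mm wall; mouth down on the bottle's shoulder over the pump, about 2 mm side play. Origin: centre of the mouth rim (its lowest point); z towards the closed top
- cap_cup: round grey shallow cup with a dark rubber floor, fixed to the table, 60 mm across the foot, 46 mm at the rim; inner radius 20 mm, inner floor 5 mm and rim 14 mm above the table. Origin: centre of the underside. A cap seated in it stands with its mouth on the inner floor, its upper 37 mm above the rim
- cup_floor (a point): centre of the inner floor of the cap cup
- holder: grey open-topped desk holder fixed to the table, foot plate 92 x 74 mm, well inside 52 (its x) x 38 (its y) mm, floor 4 and rim 42 mm above the table: 3 mm of play round the bottle, 38 mm deep. Origin: centre of the underside; z up; its x is the way the bottle's nozzle looks at the start
- scoop: stainless sweet scoop with a black handle lying on the table, loose, 203 mm long (its y) by 68 mm wide, 68 mm high at the plate between bowl and handle. Origin: centre of the underside of its outline; the bowl reaches from there to +102 mm along its y, open upwards, the handle to -102 mm
- scoop_bowl (a point): middle of the scoop's bowl, 47 mm along the scoop's y from its origin and 10 mm above the table
- red_tin: round tin with a red lid, 63 mm across, 27 mm high, loose bystander; origin: centre of the underside
- gold_tin: round tin with a gold lid, 63 mm across, 27 mm high, loose bystander; origin: centre of the underside
- label_roll: white roll of labels standing on its end, 44 mm across, 26 mm high, loose bystander; origin: centre of the underside
- ribbon_roll: red ribbon on a white spool lying flat, about 76 x 62 mm, 38 mm high, loose bystander; origin: centre of the underside
Not all that is in view belongs to the job. There is more than one size of the cap; the job needs the larger.

How it is judged:
By the outcome, as a careful person would: the job done as asked, in the order asked, and still so for the second after the job is handed in, while the arm keeps its last pose, push and grip.
It also fails if it takes over 58 s, if anything falls off the work surface, if the arm or the gripper's body presses on something with over 40 N, if the wrist force passes 120 N, or if a joint passes its speed limit or range.

## Working session

There is one attempt and no reset: what is moved stays moved. The work goes in short steps, Python scripts to look and compute and a tool call to move; the robot and the scene stay as the last step left them, time stands still between calls to the robot, and variables do not carry over. Pictures are saved under pics/ and viewed, at most 10 in all, crops included, and the job is handed in when it is done.

Besides the shell and the picture viewer there is one more tool, called after "Emit:" by a JSON object that holds its "api" and its "payload", one argument or row to a line. move_arm: Moves the arm, as the interface text tells. Its arguments: {"type":"object","properties":{"targets":{"type":"array"}},"required":["targets"]}

```bash
mkdir -p pics
cat > h.py <<'E'
import numpy as np, cv2
from workcell import robot
def grab(n,save=None):
    im,d=robot.get_image(n); im=np.array(im); d=np.array(d)
    if save: cv2.imwrite('pics/'+save+'.png',im); np.save('pics/'+save+'.npy',d)
    return im,d
def cloud(n,d):
    c=robot.camera_info(n); K=np.array(c['K']);T=np.array(c['T'])
    v,u=np.mgrid[:d.shape[0],:d.shape[1]]
    p=np.stack([(u-K[0,2])/K[0,0]*d,-(v-K[1,2])/K[1,1]*d,-d],-1)
    return p@T[:3,:3].T+T[:3,3]
def proj(n,P):
    c=robot.camera_info(n); K=np.array(c['K']);T=np.array(c['T'])
    q=(np.atleast_2d(P)-T[:3,3])@T[:3,:3]
    return np.c_[K[0,0]*q[:,0]/-q[:,2]+K[0,2], K[1,1]*-q[:,1]/-q[:,2]+K[1,2]]
E
python3 - <<'E'
from h import *
np.set_printoptions(precision=4,suppress=True)
o=robot.get_obs()
for k,v in o.items(): print(k,np.array(v))
for n in('scene','top'):
    c=robot.camera_info(n); print(n,c)
a,_=grab('scene','s0');b,_=grab('top','t0')
cv2.imwrite('pics/both0.png',cv2.resize(np.vstack([a,b]),None,fx=.78,fy=.78))
E
```

```text
time_s 0.0
joint_pos [ 1.1531  0.4694 -0.0486  1.5337  0.0241  1.141  -0.0823]
joint_vel [-0.      0.0002  0.0019 -0.0006 -0.0001 -0.0004 -0.0016]
joint_efforts [  0.     -51.0302  -0.0461 -23.7714   0.0109   0.0075  -0.    ]
eef_pos [ 0.2557 -0.6241  0.2303]
tool_rot [-3.1396  0.0001  0.3889]
contact_force [ 0.1798  0.1424 -0.2667]
ft_torque [-0.0228 -0.0281 -0.0338]
finger_force 0.0
width 0.08547719572905317
scene {'K': array([[454.7093,   0.    , 249.1649],
       [  0.    , 454.7093, 199.8245],
       [  0.    ,   0.    ,   1.    ]]), 'T': array([[-0.4605,  0.4067, -0.789 , -0.2119],
       [-0.8875, -0.1953,  0.4173,  0.4499],
       [ 0.0156,  0.8925,  0.4509,  0.5607],
       [ 0.    ,  0.    ,  0.    ,  1.    ]])}
top {'K': array([[369.0318,   0.    , 259.3294],
       [  0.    , 369.0318, 192.4962],
       [  0.    ,   0.    ,   1.    ]]), 'T': array([[ 0.0107,  0.9978, -0.0657,  0.5032],
       [-0.9996,  0.0123,  0.0249,  0.0577],
       [ 0.0256,  0.0654,  0.9975,  1.1406],
       [ 0.    ,  0.    ,  0.    ,  1.    ]])}
```

View pics/s0.png

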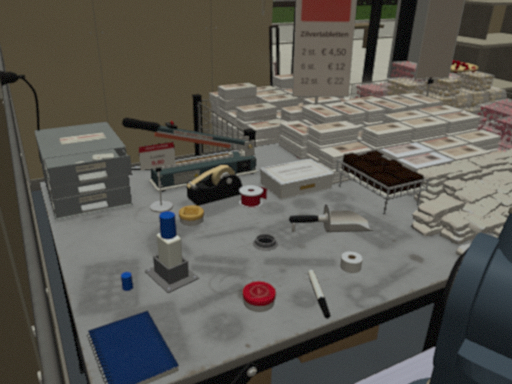

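View pics/t0.png

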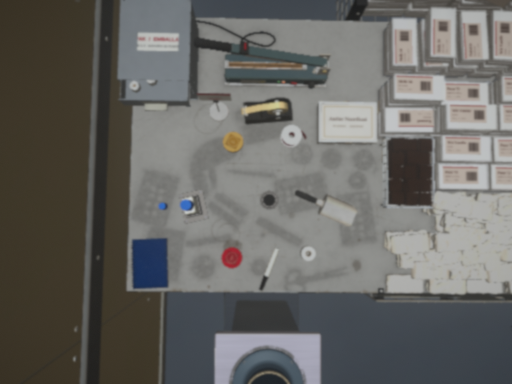

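Scene view: the capped bottle stands in its holder at scene (168,250) / top (187,205). The cap candidates are that large cap at scene (167,225) and a small loose blue one at scene (127,281) / top (163,206). The job's cap is the large one, because it sits on the bottle. The grey cup is at scene (265,241) / top (268,200). The scoop is at scene (340,218) / top (330,205), with its handle to the left.

```bash
python3 - <<'E'
from h import *
np.set_printoptions(precision=4,suppress=True)
for n,f,(u0,u1,v0,v1) in (('scene','s0',(90,390,190,310)),('top','t0',(150,370,170,240))):
    im=cv2.imread(f'pics/{f}.png'); cv2.imwrite(f'pics/c_{f}.png',cv2.resize(im[v0:v1,u0:u1],None,fx=780/(u1-u0),fy=780/(u1-u0),interpolation=cv2.INTER_CUBIC))
    P=cloud(n,np.load(f'pics/{f}.npy'))
    hsv=cv2.cvtColor(im,cv2.COLOR_BGR2HSV)
    blue=(hsv[...,0]>100)&(hsv[...,0]<130)&(hsv[...,1]>150)
    nc,lab,st,ce=cv2.connectedComponentsWithStats(blue.astype(np.uint8))
    for i in range(1,nc):
        if 8<st[i,4]<900:
            q=P[lab==i]; print(n,'blue',st[i],q.min(0),q.max(0),np.median(q,0))
    tabl=P[(abs(P[...,2])<.02)&(P[...,0]>.35)&(P[...,0]<.9)]
    print(n,'table z',np.median(tabl[:,2]))
    # clusters by height around 4-120mm
    m=(P[...,2]>.007)&(P[...,2]<.16)&(P[...,0]>.35)&(P[...,0]<.75)&(P[...,1]>-.35)&(P[...,1]<.35)
    nc,lab,st,ce=cv2.connectedComponentsWithStats(m.astype(np.uint8))
    for i in range(1,nc):
        if st[i,4]>25:
            q=P[lab==i]; print(n,st[i],q.min(0),q.max(0),(q.min(0)+q.max(0))/2)
E
python3 -c "
import cv2,numpy as np
a=cv2.imread('pics/c_s0.png');b=cv2.imread('pics/c_t0.png');cv2.imwrite('pics/c0.png',np.vstack([a,b]))"
```

```text
scene blue [160 212  16  26 344] [-0.2119  0.2208  0.0992] [0.5451 0.4499 0.5607] [0.5213 0.2366 0.1275]
scene blue [121 272  11  18 149] [-0.2119  0.3152  0.0042] [0.5414 0.4499 0.5607] [0.5249 0.3246 0.024 ]
scene table z 0.0013940461017108996
scene [335 154  58  59 811] [ 0.5318 -0.35    0.0071] [ 0.7498 -0.3335  0.1014] [ 0.6408 -0.3417  0.0543]
scene [277 170  58  28 919] [ 0.7259 -0.3248  0.007 ] [ 0.7498 -0.1416  0.0537] [ 0.7378 -0.2332  0.0304]
scene [241 188  22  18 267] [ 0.7208 -0.093   0.0077] [ 0.7496 -0.0326  0.0431] [ 0.7352 -0.0628  0.0254]
scene [ 289  204   85   28 1159] [ 0.4771 -0.2713  0.007 ] [ 0.5815 -0.0746  0.0693] [ 0.5293 -0.1729  0.0381]
scene [179 206  25  18 375] [0.6986 0.0842 0.0072] [0.75   0.1446 0.0309] [0.7243 0.1144 0.019 ]
scene [ 153  211   36   73 1659] [0.4967 0.2036 0.0071] [0.5596 0.2618 0.1449] [0.5282 0.2327 0.076 ]
scene [412 213   8   7  26] [ 0.4366 -0.3499  0.0343] [ 0.456  -0.3458  0.0469] [ 0.4463 -0.3478  0.0406]
scene [421 217   9   7  26] [ 0.4062 -0.3498  0.0405] [ 0.4298 -0.3461  0.0498] [ 0.418  -0.348   0.0451]
scene [255 233
[... 1316 characters left out ...]
.1738  0.0394]
top [262 193  16  16 118] [ 0.5304 -0.0252  0.007 ] [0.5764 0.0212 0.0204] [ 0.5534 -0.002   0.0137]
top [180 194  26  26 391] [0.4944 0.1945 0.0071] [0.5708 0.2617 0.1485] [0.5326 0.2281 0.0778]
top [159 203   9   7  49] [0.5234 0.3107 0.0078] [0.542  0.3297 0.0358] [0.5327 0.3202 0.0218]
top [152 238  16  30 428] [0.3502 0.3038 0.0071] [0.4364 0.35   0.0177] [0.3933 0.3269 0.0124]
top [300 245  16  17 174] [ 0.3701 -0.1394  0.0071] [ 0.4186 -0.0966  0.0323] [ 0.3944 -0.118   0.0197]
top [222 247  21  21 346] [0.3528 0.0796 0.0077] [0.4124 0.1395 0.0324] [0.3826 0.1096 0.02  ]
top [266 248  13  20 102] [ 0.3519 -0.0293  0.0074] [0.4095 0.0068 0.0216] [ 0.3807 -0.0113  0.0145]
```

View pics/c0.png

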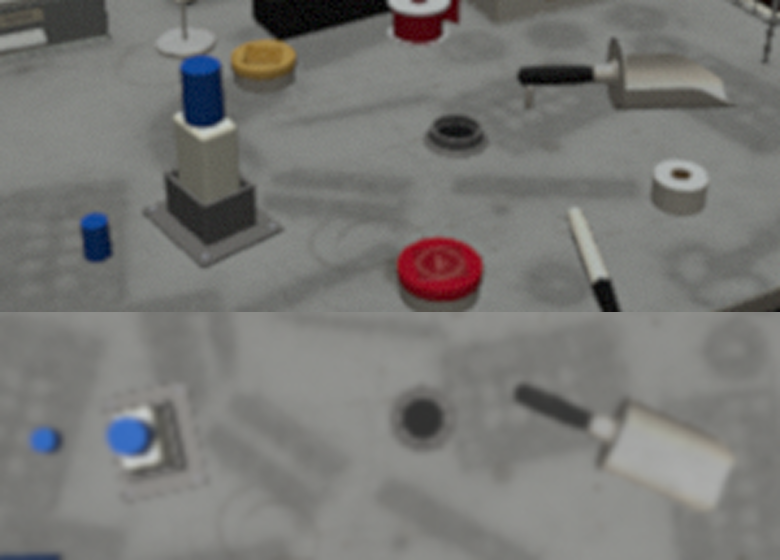

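The enlarged crop confirms it: the large cap sits on the white bottle (crop 203,90), and the small loose one is the decoy (95,237). The label isn't visible, so the nozzle looks away from the scene camera. Next I fit the exact poses.

```bash
cat > m.py <<'E'
from h import *
from scipy.optimize import least_squares
np.set_printoptions(precision=4,suppress=True)
def circ(q):
    f=least_squares(lambda p:np.hypot(q[:,0]-p[0],q[:,1]-p[1])-p[2],[*q[:,:2].mean(0),.02],loss='soft_l1',f_scale=.002); return f.x
E
python3 - <<'E'
from m import *
for n,f in (('scene','s0'),('top','t0')):
    P=cloud(n,np.load(f'pics/{f}.npy')); Q=P.reshape(-1,3)
    b=Q[(abs(Q[:,0]-.533)<.08)&(abs(Q[:,1]-.228)<.08)]
    for z0,z1,t in ((.0035,.012,'plate'),(.035,.052,'wall'),(.052,.09,'body')):
        q=b[(b[:,2]>z0)&(b[:,2]<z1)]
        c=cv2.minAreaRect((q[:,:2]*1000).astype(np.float32)); print(n,t,len(q),c, cv2.boxPoints(c).round(0).tolist())
    q=b[(b[:,2]>.105)&(b[:,2]<.138)]
    if n=='scene': print('capside',circ(q))
    q=b[b[:,2]>.138]; print(n,'captop',len(q),q.mean(0),q.min(0),q.max(0),cv2.minEnclosingCircle((q[:,:2]*1000).astype(np.float32)))
    s=Q[(abs(Q[:,0]-.555)<.05)&(abs(Q[:,1])<.05)]
    q=s[(s[:,2]>.012)&(s[:,2]<.022)]; print(n,'cup rim',len(q),circ(q),q[:,2].mean())
    s=Q[(Q[:,0]>.46)&(Q[:,0]<.6)&(Q[:,1]>-.29)&(Q[:,1]<-.06)&(Q[:,2]>.006)]
    c=cv2.minAreaRect((s[:,:2]*1000).astype(np.float32)); print(n,'scoop',c,cv2.boxPoints(c).round(0).tolist())
E
```

```text
scene plate 501 ((535.3175659179688, 229.68048095703125), (156.66493225097656, 145.36056518554688), 88.19898223876953) [[460.0, 154.0], [606.0, 149.0], [610.0, 306.0], [465.0, 310.0]]
scene wall 314 ((533.0184326171875, 233.35179138183594), (63.639404296875, 48.5938835144043), 12.263463020324707) [[497.0, 250.0], [507.0, 203.0], [569.0, 216.0], [559.0, 264.0]]
scene body 396 ((523.841796875, 240.41595458984375), (51.89830780029297, 28.139089584350586), 50.71595001220703) [[497.0, 229.0], [518.0, 211.0], [551.0, 252.0], [529.0, 269.0]]
capside [0.5335 0.2326 0.015 ]
scene captop 129 [0.5299 0.2336 0.1423] [0.5168 0.2191 0.1381] [0.5503 0.2476 0.1449] ((533.5467529296875, 233.50613403320312), 16.758285522460938)
scene cup rim 75 [0.5545 0.001  0.0215] 0.014346171897087109
scene scoop ((539.5896606445312, -168.55252075195312), (201.93475341796875, 74.13047790527344), 67.77651977539062) [[467.0, -248.0], [536.0, -276.0], [612.0, -89.0], [543.0, -61.0]]
top plate 478 ((532.923583984375, 228.23641967773438), (156.37533569335938, 158.61074829101562), 0.6526094675064087) [[454.0, 307.0], [456.0, 148.0], [612.0, 150.0], [610.0, 308.0]]
top wall 83 ((533.9390869140625, 230.97637939453125), (60.0233154296875, 45.561161041259766), 13.001741409301758) [[500.0, 246.0], [510.0, 202.0], [568.0, 216.0], [558.0, 260.0]]
top body 35 ((534.8331298828125, 217.21987915039062), (12.161519050598145, 46.13209915161133), 87.3843765258789) [[512.0, 212.0], [558.0, 210.0], [558.0, 222.0], [512.0, 224.0]]
top captop 92 [0.5337 0.2314 0.1426] [0.5194 0.2164 0.1382] [0.5463 0.2463 0.1485] ((533.8544921875, 231.33250427246094), 15.033353805541992)
top cup rim 43 [ 0.5557 -0.0003  0.0215] 0.015158434398140094
top scoop ((529.7444458007812, -179.8699188232422), (135.6140899658203, 216.90802001953125), 0.6016336679458618) [[461.0, -72.0], [463.0, -289.0], [599.0, -288.0], [596.0, -71.0]]
```

Emit:
{"api": "move_arm", "payload": {
  "targets": [
    [1,0.95,-0.85,-0.2,0],
    [1,0.95,-0.85,-0.2,0],
    [1,0.95,-0.85,-0.2,0],
    [1,0.95,-0.85,-0.2,0],
    [1,0.95,-0.85,-0.2,0]
  ]
}}

```text
time_s: 0.52
eef_pos: [0.3397, -0.4507, 0.2611]
tool_rot: [-3.141, 0.0, 0.389]
contact_force: [-0.2, -0.9, -0.1]
width: 0.0856
finger_force: 0.0
```

Emit:
{"api": "move_arm", "payload": {
  "targets": [
    [1,0.95,-0.85,0,0],
    [1,0.95,-0.85,0,0],
    [1,0.95,-0.85,0,0],
    [1,0.95,-0.85,0,0],
    [1,0.95,-0.85,0,0]
  ]
}}

```text
time_s: 0.93
eef_pos: [0.4232, -0.2787, 0.2612]
tool_rot: [-3.142, 0.0, 0.389]
contact_force: [1.4, -0.2, -0.6]
width: 0.0853
finger_force: 0.0
```

Emit:
{"api": "move_arm", "payload": {
  "targets": [
    [1,0.65,-0.95,0,0],
    [1,0.65,-0.95,0,0],
    [1,0.65,-0.95,0,0],
    [1,0.65,-0.95,0,0],
    [1,0.65,-0.95,0,0]
  ]
}}

```text
time_s: 1.35
eef_pos: [0.4589, -0.1101, 0.2611]
tool_rot: [3.142, 0.0, 0.389]
contact_force: [0.6, -0.2, -0.1]
width: 0.0854
finger_force: 0.0
```

Emit:
{"api": "move_arm", "payload": {
  "targets": [
    [1,0.65,-0.95,0,0],
    [1,0.65,-0.95,0,0],
    [1,0.65,-0.95,0,0],
    [1,0.65,-0.95,0,0],
    [1,0,0,0,-1]
  ]
}}

```text
time_s: 1.77
eef_pos: [0.4885, 0.0313, 0.2616]
tool_rot: [-3.139, -0.003, 0.52]
contact_force: [0.3, -0.1, -0.1]
width: 0.0853
finger_force: 0.0
```

Emit:
{"api": "move_arm", "payload": {
  "targets": [
    [1,0,0,0,-1],
    [1,0,0,0,-1],
    [1,0,0,0,-1],
    [1,0,0,0,-1],
    [1,0,0,0,-1]
  ]
}}

```text
time_s: 2.18
eef_pos: [0.4878, 0.0233, 0.2609]
tool_rot: [-3.141, 0.0, 1.115]
contact_force: [-0.8, -0.2, -0.3]
width: 0.0854
finger_force: 0.0
```

```bash
python3 -c "
from m import *
o=robot.get_obs();print(o['time_s'],np.array(o['joint_pos']),np.array(o['eef_pos']),np.array(o['tool_rot']))"
```

```text
2.1833 [ 0.3667  0.1786 -0.5647  1.8997  0.1072  1.0937 -0.6961] [0.4878 0.0233 0.2609] [-3.1409  0.0005  1.1149]
```

Emit:
{"api": "move_arm", "payload": {
  "targets": [
    [1,0,0,0,-1],
    [1,0,0,0,-1],
    [1,0,0,0,-1],
    [1,0,0,0,-1],
    [1,0,0,0,-1]
  ]
}}

```text
time_s: 2.6
eef_pos: [0.4878, 0.0232, 0.261]
tool_rot: [-3.141, 0.0, 1.715]
contact_force: [-0.1, 0.5, 0.1]
width: 0.0855
finger_force: 0.0
```

Emit:
{"api": "move_arm", "payload": {
  "targets": [
    [1,0,0,0,-1],
    [1,0,0,0,-1],
    [1,0,0,0,-1],
    [1,0,0,0,-1],
    [1,0,0,0,-1]
  ]
}}

```text
time_s: 3.02
eef_pos: [0.4878, 0.0231, 0.261]
tool_rot: [-3.141, -0.0, 2.315]
contact_force: [-0.5, -0.1, 1.0]
width: 0.0853
finger_force: 0.0
```

Emit:
{"api": "move_arm", "payload": {
  "targets": [
    [1,0,0,0,-1],
    [1,0,0,0,-1],
    [1,0,0,0,-1],
    [1,0,0,0,-1],
    [1,0,0,0,-1]
  ]
}}

```text
time_s: 3.43
eef_pos: [0.4878, 0.0231, 0.261]
tool_rot: [-3.141, -0.001, 2.915]
contact_force: [-0.3, -0.2, 0.1]
width: 0.0852
finger_force: 0.0
```

Emit:
{"api": "move_arm", "payload": {
  "targets": [
    [1,0,0,0,-1],
    [1,0,0,0,-1],
    [1,0,0,0,-1],
    [1,0,0,0,-0.7],
    [1,0,0,0,0]
  ]
}}

```text
time_s: 3.85
eef_pos: [0.4878, 0.0231, 0.2609]
tool_rot: [3.141, -0.001, -2.929]
contact_force: [-0.4, -0.5, -0.4]
width: 0.0853
finger_force: 0.0
```

Emit:
{"api": "move_arm", "payload": {
  "targets": [
    [1,-0.4,0.9,0,0],
    [1,-0.4,0.9,0,0],
    [1,-0.4,0.9,0,0],
    [1,-0.4,0.9,0,0],
    [1,-0.4,0.9,0,0]
  ]
}}

```text
time_s: 4.27
eef_pos: [0.5186, 0.1689, 0.261]
tool_rot: [-3.141, -0.0, -2.934]
contact_force: [0.3, 0.6, 0.5]
width: 0.0856
finger_force: 0.0
```

Emit:
{"api": "move_arm", "payload": {
  "targets": [
    [1,-0.5,0.9,0,0],
    [1,0,0,0,0]
  ]
}}

```text
time_s: 4.43
eef_pos: [0.527, 0.2043, 0.2616]
tool_rot: [3.136, 0.001, -2.925]
contact_force: [-0.1, -0.2, 0.5]
width: 0.0855
finger_force: 0.0
```

```bash
cat >> m.py <<'E'
def to(x,y,z):
    o=robot.get_obs(); p=np.array(o['eef_pos']); r=np.array(o['tool_rot']); w=r[2]
    d=np.array([x,y,z])-p; c,s=np.cos(w),np.sin(w)
    print('t',o['time_s'],'pos',p,'rot',r,'w',o['width'],'units',np.array([c*d[0]+s*d[1],s*d[0]-c*d[1],-d[2]])/.03)
E
python3 -c "
from m import *
o=robot.get_obs();print(np.array(o['joint_pos']))
to(.5335,.232,.114)"
```

```text
[ 0.2479  0.3958 -0.9019  1.726   0.3287  1.1783  1.0445]
t 4.4333 pos [0.527  0.2043 0.2616] rot [ 3.1363  0.0015 -2.9246] w 0.08548691755420597 units [-0.4093  0.8566  4.9192]
```

Emit:
{"api": "move_arm", "payload": {
  "targets": [
    [1,-0.4,0.86,0,0],
    [1,0,0,0.9,0],
    [1,0,0,1,0],
    [1,0,0,1,0],
    [1,0,0,0,0]
  ]
}}

```text
time_s: 4.85
eef_pos: [0.5306, 0.2222, 0.1685]
tool_rot: [-3.139, -0.011, -2.932]
contact_force: [0.0, -0.7, -0.5]
width: 0.0856
finger_force: 0.0
```

Run:
```python
from m import *
to(.5335,.232,.114)
im,d=grab('scene','s1'); im2,_=grab('top','t1')
cv2.imwrite('pics/v1.png',np.hstack([cv2.resize(im[150:320,90:260],(400,400),interpolation=2),cv2.resize(im2[150:260,130:240],(400,400),interpolation=2)]))
```

```text
t 4.85 pos [0.5306 0.2222 0.1685] rot [-3.1385 -0.0111 -2.9321] w 0.08562858638690622 units [-0.1636  0.3002  1.8158]
```

View pics/v1.png

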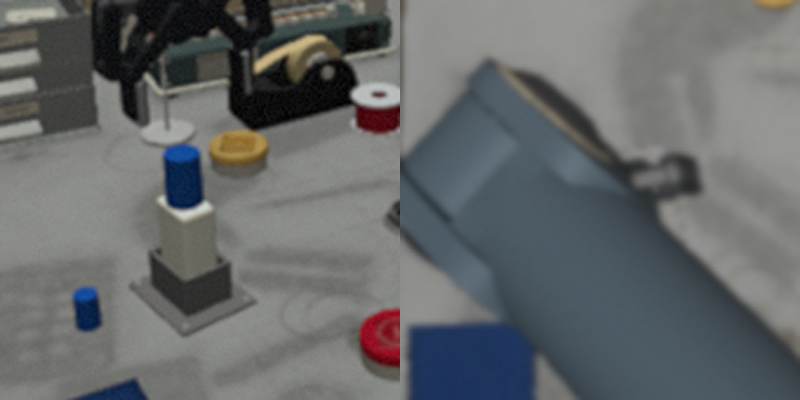

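The fingers straddle the big cap, which shows at (183,175) in the left half. I'll correct sideways, then go down.

Emit:
{"api": "move_arm", "payload": {
  "targets": [
    [1,-0.17,0.3,0,0],
    [1,0,0,0,0],
    [1,0,0,0.8,0],
    [1,0,0,0.8,0],
    [1,0,0,0,0]
  ]
}}

```text
time_s: 5.37
eef_pos: [0.5357, 0.234, 0.1241]
tool_rot: [-3.14, -0.004, -2.931]
contact_force: [-0.5, -0.8, -0.5]
width: 0.0853
finger_force: 0.0
```

```bash
python3 -c "
from m import *
to(.5335,.232,.114)"
```

```text
t 5.3667 pos [0.5357 0.234  0.1241] rot [-3.1402 -0.0043 -2.9305] w 0.08526433178533056 units [ 0.0847 -0.0495  0.3378]
```

Emit:
{"api": "move_arm", "payload": {
  "targets": [
    [1,0.07,-0.05,0.3,0],
    [1,0,0,0,0]
  ]
}}

```text
time_s: 5.53
eef_pos: [0.5352, 0.2331, 0.1176]
tool_rot: [-3.141, 0.0, -2.93]
contact_force: [0.2, -0.7, 0.8]
width: 0.0852
finger_force: 0.0
```

Emit:
{"api": "move_arm", "payload": {
  "targets": [
    [-1,0,0,0,0],
    [-1,0,0,0,0],
    [-1,0,0,0,0],
    [-1,0,0,0,0],
    [-1,0,0,0,0]
  ]
}}

```text
time_s: 5.95
eef_pos: [0.5358, 0.2334, 0.1183]
tool_rot: [3.142, 0.002, -2.931]
contact_force: [0.8, -0.3, 3.0]
width: 0.029
finger_force: 59.0
```

Emit:
{"api": "move_arm", "payload": {
  "targets": [
    [-1,0,0,-0.4,0],
    [-1,0,0,-0.5,0],
    [-1,0,0,-0.6,0],
    [-1,0,0,-0.6,0],
    [-1,0,0,-0.6,0]
  ]
}}

```text
time_s: 6.37
eef_pos: [0.5351, 0.2332, 0.1999]
tool_rot: [3.141, 0.0, -2.93]
contact_force: [0.4, 0.1, -1.1]
width: 0.0287
finger_force: 59.1
```

Run:
```python
from m import *
to(.555,.0005,.19)
im,d=grab('scene','s2')
cv2.imwrite('pics/v2.png',cv2.resize(im[130:320,90:280],(500,500),interpolation=2))
P=cloud('scene',d);hsv=cv2.cvtColor(im,cv2.COLOR_BGR2HSV)
m=(hsv[...,0]>100)&(hsv[...,0]<130)&(hsv[...,1]>150)
m[:, :135]=0; m[290:]=0
q=P[m]; q=q[(abs(q[:,0]-.53)<.06)&(abs(q[:,1]-.23)<.06)]
print(q.min(0),q.max(0),len(q)); print(np.histogram(q[:,2],bins=np.arange(.08,.24,.01)))
o=robot.get_obs();print(np.array(o['joint_pos']))
```

```text
t 6.3667 pos [0.5351 0.2332 0.1999] rot [ 3.1414  0.0004 -2.9301] w 0.028699511704340513 units [ 0.9797 -7.7246  0.3306]
[0.5003 0.1764 0.1004] [0.5467 0.27   0.3697] 502
(array([  0,   0,  54,  13,  37,   0,   0,   0,   0,   0,  67,  73,  65,
        64, 104]), array([0.08, 0.09, 0.1 , 0.11, 0.12, 0.13, 0.14, 0.15, 0.16, 0.17, 0.18,
       0.19, 0.2 , 0.21, 0.22, 0.23]))
[ 0.1511  0.4827 -0.8613  1.7524  0.4103  1.0895  0.9361]
```

View pics/v2.png

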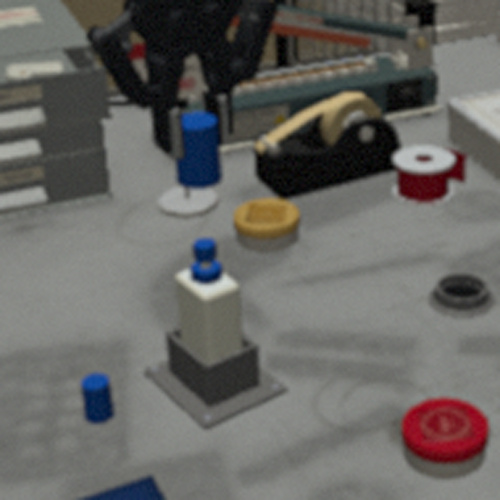

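The large cap hangs in the fingers at (198,150). The bottle, with pump head and collar bare, still stands in its holder. Next I carry the cap to the cup.

Emit:
{"api": "move_arm", "payload": {
  "targets": [
    [-1,0.1,-0.9,0,0],
    [-1,0.1,-0.9,0,0],
    [-1,0.1,-0.9,0,0],
    [-1,0.1,-0.9,0,0],
    [-1,0.1,-0.9,0,0]
  ]
}}

```text
time_s: 6.83
eef_pos: [0.5488, 0.0968, 0.1987]
tool_rot: [-3.141, 0.0, -2.93]
contact_force: [0.5, 0.5, -0.4]
width: 0.0289
finger_force: 59.2
```

Emit:
{"api": "move_arm", "payload": {
  "targets": [
    [-1,0.1,-0.9,0.5,0],
    [-1,0.1,-0.9,0.5,0],
    [-1,0.1,-0.9,0.5,0],
    [-1,0.1,-0.5,0.5,0],
    [-1,0,0,0,0]
  ]
}}

```text
time_s: 7.25
eef_pos: [0.5555, -0.004, 0.1354]
tool_rot: [-3.14, -0.006, -2.937]
contact_force: [-0.1, -1.0, -0.7]
width: 0.0287
finger_force: 59.2
```

```bash
python3 -c "
from m import *
to(.5565,.0015,.060)"
```

```text
t 7.25 pos [ 0.5555 -0.004   0.1354] rot [-3.1402 -0.0063 -2.9374] w 0.02869180284904838 units [-0.0694  0.1718  2.5118]
```

Emit:
{"api": "move_arm", "payload": {
  "targets": [
    [-1,-0.07,0.17,0.6,0],
    [-1,0,0,0.6,0],
    [-1,0,0,0.6,0],
    [-1,0,0,0.5,0],
    [-1,0,0,0,0]
  ]
}}

```text
time_s: 7.67
eef_pos: [0.5566, 0.0081, 0.0676]
tool_rot: [3.14, -0.004, -2.929]
contact_force: [0.3, -0.3, -0.5]
width: 0.0289
finger_force: 59.2
```

Run:
```python
from m import *
to(.5565,.0015,.030)
im,d=grab('scene','s3')
P=cloud('scene',d);hsv=cv2.cvtColor(im,cv2.COLOR_BGR2HSV)
m=(hsv[...,0]>100)&(hsv[...,0]<130)&(hsv[...,1]>150)
q=P[m]; q=q[(abs(q[:,0]-.555)<.04)&(abs(q[:,1])<.04)&(q[:,2]<.12)]
print(q.min(0),q.max(0),len(q)); s=q[q[:,2]<np.percentile(q[:,2],60)]; print('cap',circ(s), least_squares(lambda p:np.hypot(s[:,0]-p[0],s[:,1]-p[1])-.0155,s[:,:2].mean(0)).x)
Q=P.reshape(-1,3); s=Q[(abs(Q[:,0]-.555)<.05)&(abs(Q[:,1])<.05)&(Q[:,2]>.01)&(Q[:,2]<.017)]; print('rim',circ(s))
```

```text
t 7.6667 pos [0.5566 0.0081 0.0676] rot [ 3.1402 -0.0039 -2.9287] w 0.028931534923522906 units [ 0.0483 -0.2136  1.2539]
[ 0.536  -0.0072  0.0484] [0.5664 0.0334 0.119 ] 218
cap [0.554  0.0079 0.0148] [0.5548 0.0079]
rim [0.5543 0.0014 0.0218]
```

Emit:
{"api": "move_arm", "payload": {
  "targets": [
    [-1,0.05,-0.2,0,0],
    [-1,0,0,0.5,0],
    [-1,0,0,0.2,0],
    [-1,0,0,0,0]
  ]
}}

```text
time_s: 8.05
eef_pos: [0.5577, 0.0005, 0.0482]
tool_rot: [-3.142, -0.001, -2.931]
contact_force: [-1.3, -0.3, 0.0]
width: 0.0287
finger_force: 59.2
```

Run:
```python
from m import *
to(.5565,.0015,.030)
im,d=grab('scene','s4')
P=cloud('scene',d);hsv=cv2.cvtColor(im,cv2.COLOR_BGR2HSV)
m=(hsv[...,0]>100)&(hsv[...,0]<130)&(hsv[...,1]>150)
q=P[m]; q=q[(abs(q[:,0]-.555)<.04)&(abs(q[:,1])<.04)&(q[:,2]<.12)]
print(q.min(0)); s=q[q[:,2]<np.percentile(q[:,2],60)]; print('cap', least_squares(lambda p:np.hypot(s[:,0]-p[0],s[:,1]-p[1])-.0155,s[:,:2].mean(0)).x)
cv2.imwrite('pics/v4.png',cv2.resize(im[180:270,215:315],None,fx=4,fy=4,interpolation=2))
```

```text
t 8.05 pos [0.5577 0.0005 0.0482] rot [-3.1415 -0.0008 -2.9306] w 0.028725642251999986 units [0.0326 0.0404 0.608 ]
[ 0.5371 -0.0157  0.0065]
cap [ 0.5558 -0.0001]
```

View pics/v4.png

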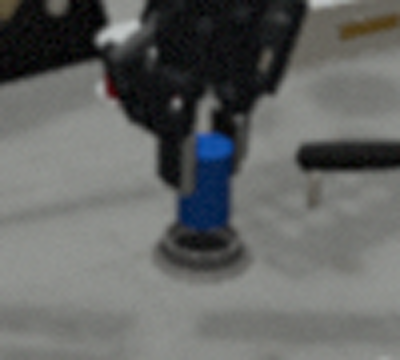

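The cap stands centred over the cup, whose rim is at (203,250). I'm lowering it.

Emit:
{"api": "move_arm", "payload": {
  "targets": [
    [-1,0.03,0.03,0.3,0],
    [-1,0,0,0.15,0],
    [-1,0,0,0,0],
    [-1,0,0,0,0]
  ]
}}

```text
time_s: 8.43
eef_pos: [0.5568, 0.0016, 0.0346]
tool_rot: [3.142, -0.0, -2.93]
contact_force: [0.2, -0.2, 0.1]
width: 0.029
finger_force: 59.2
```

Emit:
{"api": "move_arm", "payload": {
  "targets": [
    [-1,0,0,0.1,0],
    [-1,0,0,0.08,0],
    [-1,0,0,0,0]
  ]
}}

```text
time_s: 8.68
eef_pos: [0.5567, 0.0014, 0.029]
tool_rot: [3.142, -0.001, -2.93]
contact_force: [-0.4, 0.6, -0.7]
width: 0.0291
finger_force: 59.2
```

Emit:
{"api": "move_arm", "payload": {
  "targets": [
    [-1,0,0,0.05,0],
    [-1,0,0,0,0]
  ]
}}

```text
time_s: 8.85
eef_pos: [0.5569, 0.0015, 0.0277]
tool_rot: [-3.142, -0.0, -2.93]
contact_force: [-0.9, 0.5, -0.3]
width: 0.0292
finger_force: 59.2
```

Emit:
{"api": "move_arm", "payload": {
  "targets": [
    [-1,0,0,0.05,0],
    [-1,0,0,0,0]
  ]
}}

```text
time_s: 9.02
eef_pos: [0.5571, 0.0016, 0.0273]
tool_rot: [-3.141, 0.0, -2.93]
contact_force: [-1.4, -0.7, 7.4]
width: 0.029
finger_force: 60.0
```

Contact at 7 N, so the cap is seated. I'll release it and rise.

Emit:
{"api": "move_arm", "payload": {
  "targets": [
    [0,0,0,0,0],
    [1,0,0,0,0],
    [1,0,0,0,0],
    [1,0,0,0,0],
    [1,0,0,-0.5,0]
  ]
}}

```text
time_s: 9.43
eef_pos: [0.555, 0.0011, 0.0392]
tool_rot: [3.141, -0.005, -2.93]
contact_force: [-0.6, -1.3, -0.1]
width: 0.085
finger_force: 0.0
```

Emit:
{"api": "move_arm", "payload": {
  "targets": [
    [1,0,0,-1,0],
    [1,0,0,-1,0],
    [1,0,0,-1,0],
    [1,0,0,-1,0],
    [1,0,0,-0.5,0]
  ]
}}

```text
time_s: 9.85
eef_pos: [0.5585, 0.0021, 0.1799]
tool_rot: [-3.141, 0.005, -2.93]
contact_force: [1.1, 0.7, 0.1]
width: 0.0854
finger_force: 0.0
```

Run:
```python
from m import *
to(.5325,.231,.20)
im,d=grab('scene','s5')
P=cloud('scene',d);hsv=cv2.cvtColor(im,cv2.COLOR_BGR2HSV)
m=(hsv[...,0]>100)&(hsv[...,0]<130)&(hsv[...,1]>150)
q=P[m]; s=q[(abs(q[:,0]-.555)<.04)&(abs(q[:,1])<.04)&(q[:,2]<.12)]
print(s.min(0),s.max(0));s=s[s[:,2]<.04]; print('cap', least_squares(lambda p:np.hypot(s[:,0]-p[0],s[:,1]-p[1])-.0155,s[:,:2].mean(0)).x)
# bottle body fit: front-facing sides
Q=P.reshape(-1,3); b=Q[(abs(Q[:,0]-.533)<.06)&(abs(Q[:,1]-.232)<.06)&(Q[:,2]>.05)&(Q[:,2]<.09)]
c,s_=np.cos(.217),np.sin(.217); l=np.c_[c*(b[:,0]-.5335)+s_*(b[:,1]-.232),-s_*(b[:,0]-.5335)+c*(b[:,1]-.232)]
print('local',np.percentile(l,[2,50,98],0))
h=Q[(abs(Q[:,0]-.533)<.04)&(abs(Q[:,1]-.232)<.04)&(Q[:,2]>.106)&(Q[:,2]<.14)]; print('pump',circ(h),h.max(0),least_squares(lambda p:np.hypot(h[:,0]-p[0],h[:,1]-p[1])-.0085,h[:,:2].mean(0),loss='soft_l1',f_scale=.002).x)
```

```text
t 9.85 pos [0.5585 0.0021 0.1799] rot [-3.1407  0.0049 -2.9302] w 0.08542339838570383 units [-0.754   7.6409 -0.6689]
[ 0.538  -0.0107  0.0103] [0.5645 0.0174 0.054 ]
cap [0.5552 0.0007]
local [[-0.0245 -0.0128]
 [-0.021   0.0125]
 [ 0.0169  0.0174]]
pump [0.5326 0.2326 0.0069] [0.541  0.2423 0.1288] [0.5346 0.2321]
```

The cap is seated (top at 0.054) and centred. Going back to the bottle.

Emit:
{"api": "move_arm", "payload": {
  "targets": [
    [1,-0.1,0.9,-0.1,0],
    [1,-0.1,0.9,0,0],
    [1,-0.1,0.9,0,0],
    [1,-0.1,0.9,0,0],
    [1,-0.1,0.9,0,0]
  ]
}}

```text
time_s: 10.32
eef_pos: [0.5428, 0.1376, 0.1789]
tool_rot: [-3.141, -0.001, -2.931]
contact_force: [0.2, -0.1, 0.2]
width: 0.0855
finger_force: 0.0
```

Emit:
{"api": "move_arm", "payload": {
  "targets": [
    [1,-0.1,0.9,0,0],
    [1,-0.1,0.9,0,0],
    [1,-0.05,0.9,0,0],
    [1,0,0.4,0,0],
    [1,0,0,0,0]
  ]
}}

```text
time_s: 10.73
eef_pos: [0.5295, 0.2326, 0.1793]
tool_rot: [3.14, -0.0, -2.924]
contact_force: [-0.8, 0.7, 0.2]
width: 0.0858
finger_force: 0.0
```

```bash
python3 -c "
from m import *
to(.5335,.232,.058)"
```

```text
t 10.7333 pos [0.5295 0.2326 0.1793] rot [ 3.1398 -0.0003 -2.9245] w 0.08576035450290719 units [-0.1253 -0.0474  4.0449]
```

Emit:
{"api": "move_arm", "payload": {
  "targets": [
    [1,-0.13,-0.05,0.6,0],
    [1,0,0,0.8,0],
    [1,0,0,0.8,0],
    [1,0,0,0.5,0],
    [1,0,0,0,0]
  ]
}}

```text
time_s: 11.15
eef_pos: [0.5339, 0.2243, 0.0945]
tool_rot: [-3.138, -0.007, -2.933]
contact_force: [-0.7, -0.4, -0.2]
width: 0.0856
finger_force: 0.0
```

```bash
python3 -c "
from m import *
to(.5335,.232,.058)"
```

```text
t 11.15 pos [0.5339 0.2243 0.0945] rot [-3.1382 -0.0071 -2.9329] w 0.08558797655655462 units [-0.0402  0.2526  1.218 ]
```

Emit:
{"api": "move_arm", "payload": {
  "targets": [
    [1,0,0,0.5,0],
    [1,0,0,0.4,0],
    [1,0,0,0,0],
    [1,0,0,0,0]
  ]
}}

```text
time_s: 11.48
eef_pos: [0.5354, 0.2276, 0.0713]
tool_rot: [-3.141, -0.001, -2.931]
contact_force: [0.1, 0.9, -0.0]
width: 0.0852
finger_force: 0.0
```

```bash
python3 -c "
from m import *
to(.5335,.232,.058)"
```

```text
t 11.4833 pos [0.5354 0.2276 0.0713] rot [-3.1409 -0.0007 -2.9312] w 0.0852302401890005 units [0.0309 0.1558 0.4443]
```

Emit:
{"api": "move_arm", "payload": {
  "targets": [
    [1,0.03,0.15,0.2,0],
    [1,0,0,0.24,0],
    [1,0,0,0,0],
    [1,0,0,0,0]
  ]
}}

```text
time_s: 11.82
eef_pos: [0.5331, 0.2327, 0.058]
tool_rot: [-3.141, -0.001, -2.93]
contact_force: [0.1, 0.1, -0.2]
width: 0.0856
finger_force: 0.0
```

Emit:
{"api": "move_arm", "payload": {
  "targets": [
    [-1,0,0,0,0],
    [-1,0,0,0,0],
    [-1,0,0,0,0],
    [-1,0,0,0,0],
    [-1,0,0,0,0]
  ]
}}

```text
time_s: 12.23
eef_pos: [0.5338, 0.233, 0.0587]
tool_rot: [3.141, 0.001, -2.93]
contact_force: [0.6, -0.9, -1.6]
width: 0.0315
finger_force: 59.1
```

Gripped across 32 mm. I'll lift 26 mm so the foot stays 12 mm inside the well, then pivot the bottle in the pads against the front rim. Only turns about the vertical are available, so the tilt has to come from this push.

Emit:
{"api": "move_arm", "payload": {
  "targets": [
    [-1,0,0,-0.3,0],
    [-1,0,0,-0.3,0],
    [-1,0,0,-0.27,0],
    [-1,0,0,0,0],
    [-1,0,0,0,0]
  ]
}}

```text
time_s: 12.65
eef_pos: [0.5339, 0.2328, 0.0852]
tool_rot: [3.142, 0.002, -2.931]
contact_force: [0.4, 0.5, -2.2]
width: 0.031
finger_force: 59.2
```

Emit:
{"api": "move_arm", "payload": {
  "targets": [
    [-1,-0.15,0,0,0],
    [-1,-0.15,0,0,0],
    [-1,-0.15,0,0,0],
    [-1,-0.15,0,0,0],
    [-1,0,0,0,0]
  ]
}}

```text
time_s: 13.07
eef_pos: [0.5465, 0.2353, 0.0828]
tool_rot: [-3.139, -0.012, -2.93]
contact_force: [-8.4, -2.2, 5.2]
width: 0.0316
finger_force: 59.3
```

```bash
cat >> m.py <<'E'
def tilt(name,view=None):
    im,d=grab('scene',name); to(.5335,.232,.085)
    p=np.array(robot.get_obs()['eef_pos']); w=robot.get_obs()['tool_rot'][2]
    P=cloud('scene',d); hsv=cv2.cvtColor(im,cv2.COLOR_BGR2HSV)
    m=(np.linalg.norm(P-p,axis=2)<.13)&(P[...,2]>.01)
    wht=m&(hsv[...,1]<60)&(hsv[...,2]>110); blu=m&(hsv[...,0]>100)&(hsv[...,0]<130)&(hsv[...,1]>130)
    bx=np.array([-np.cos(w),-np.sin(w)]); by=np.array([-bx[1],bx[0]])
    L=lambda q:np.c_[(q[:,:2]-p[:2])@bx,(q[:,:2]-p[:2])@by,q[:,2]-p[2]]
    a=L(P[wht]);b=L(P[blu]); print('white',len(a),'blue',len(b),b.mean(0) if len(b) else '')
    f=a[(a[:,1]>.008)&(a[:,1]<.025)]
    if len(f)>20:
        r=cv2.minAreaRect((f[:,[0,2]]*1000).astype(np.float32)); print('side rect',r)
    c=proj('scene',p)[0].astype(int)
    v0=max(c[1]-80,0);u0=max(c[0]-80,0)
    if view: cv2.imwrite('pics/'+view+'.png',cv2.resize(im[v0:v0+160,u0:u0+160],(560,560),interpolation=2))
E
python3 -c "
from m import *
tilt('s6','v6')"
```

```text
t 13.1167 pos [0.5465 0.2353 0.0828] rot [-3.1386 -0.0111 -2.9297] w 0.03158785784377676 units [ 0.4473 -0.0152 -0.0737]
white 566 blue 241 [-0.0033  0.0503 -0.0017]
side rect ((-16.368284225463867, -1.4732742309570312), (57.662899017333984, 86.57211303710938), 6.910027503967285)
```

View pics/v6.png

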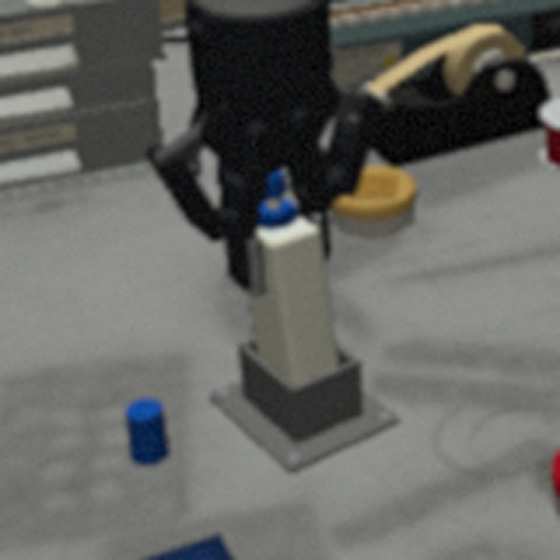

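The bottle is leaning about 7° with its top towards +x, pivoting in the pads as intended, and the push is 8 N. I'll continue.

Emit:
{"api": "move_arm", "payload": {
  "targets": [
    [-1,-0.2,0,-0.04,0],
    [-1,-0.2,0,-0.04,0],
    [-1,-0.2,0,-0.03,0],
    [-1,-0.2,0,0,0],
    [-1,0,0,0,0]
  ]
}}

```text
time_s: 13.53
eef_pos: [0.5696, 0.2402, 0.0847]
tool_rot: [-3.139, -0.013, -2.93]
contact_force: [-7.2, -0.9, -2.8]
width: 0.0315
finger_force: 59.7
```

```bash
python3 -c "
from m import *
tilt('s7')"
```

```text
t 13.5833 pos [0.5696 0.2401 0.0847] rot [-3.139  -0.0127 -2.9297] w 0.031166430863747843 units [ 1.2323 -0.0117 -0.0093]
white 758 blue 197 [-0.0173  0.0633 -0.0191]
side rect ((-23.071964263916016, 13.741840362548828), (103.60102081298828, 50.23655700683594), 79.37153625488281)
```

Emit:
{"api": "move_arm", "payload": {
  "targets": [
    [-1,-0.2,0,0,0],
    [-1,-0.2,0,0.02,0],
    [-1,-0.2,0,0.03,0],
    [-1,-0.1,0,0.03,0],
    [-1,0,0,0,0]
  ]
}}

```text
time_s: 14.0
eef_pos: [0.5905, 0.2447, 0.0826]
tool_rot: [-3.139, -0.012, -2.93]
contact_force: [-7.9, -1.6, 0.1]
width: 0.0313
finger_force: 59.4
```

```bash
python3 -c "
from m import *
tilt('s8','v8')"
```

```text
t 14.05 pos [0.5906 0.2448 0.0827] rot [-3.1392 -0.0114 -2.9297] w 0.031203882969734944 units [ 1.9503 -0.0152 -0.076 ]
white 740 blue 172 [-0.0356  0.0706 -0.0284]
side rect ((-26.21464729309082, 15.254615783691406), (99.78141784667969, 52.209999084472656), 59.79648971557617)
```

View pics/v8.png

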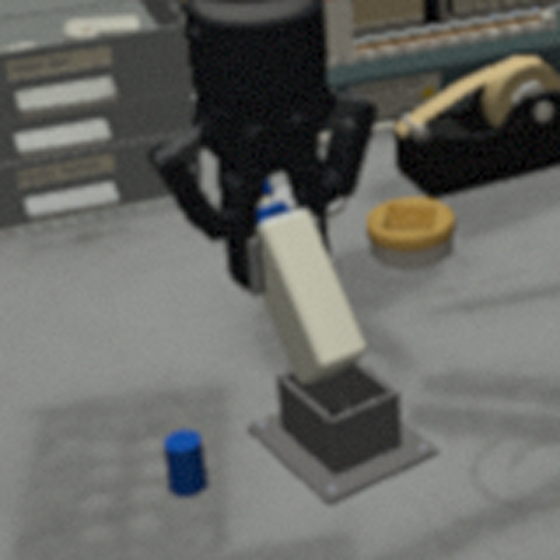

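The bottle leans about 45° with its lower front edge on the rim; I need the angle exactly.

```bash
cat >> m.py <<'E'
def ang(name):
    im=cv2.imread(f'pics/{name}.png'); d=np.load(f'pics/{name}.npy'); o=robot.get_obs(); p=np.array(o['eef_pos']); w=o['tool_rot'][2]
    P=cloud('scene',d); hsv=cv2.cvtColor(im,cv2.COLOR_BGR2HSV)
    bx=np.array([-np.cos(w),-np.sin(w)]); by=np.array([-bx[1],bx[0]])
    m=(np.linalg.norm(P-p,axis=2)<.11)&(hsv[...,1]<70)&(hsv[...,2]>120)
    q=P[m]; a=np.c_[(q[:,:2]-p[:2])@bx,(q[:,:2]-p[:2])@by,q[:,2]-p[2]]
    a=a[(abs(a[:,1])<.013)]
    best=[]
    for t in np.radians(np.arange(0,80,1)):
        X=a[:,0]*np.cos(t)-a[:,2]*np.sin(t); Z=a[:,0]*np.sin(t)+a[:,2]*np.cos(t)
        hx=np.histogram(X,np.arange(-.12,.12,.002))[0]; hz=np.histogram(Z,np.arange(-.12,.12,.002))[0]
        best.append((np.sort(hx)[-2:].sum()+0*hz.max(),np.degrees(t),-.119+.002*hx.argmax(),Z.min(),Z.max()))
    best.sort(reverse=True); print(len(a),np.array(best[:5]))
E
python3 -c "
from m import *
ang('s8')"
```

```text
731 [[422.      40.      -0.043   -0.0619   0.0491]
 [419.      41.      -0.043   -0.0609   0.0487]
 [407.      42.      -0.043   -0.0599   0.0483]
 [396.      43.      -0.043   -0.0603   0.0479]
 [386.      39.      -0.043   -0.0629   0.0495]]
```

Emit:
{"api": "move_arm", "payload": {
  "targets": [
    [-1,-0.15,0,0.03,0],
    [-1,-0.1,0,0.02,0],
    [-1,0,0,0,0],
    [-1,0.05,0,-0.3,0],
    [-1,0.05,0,-0.8,0]
  ]
}}

```text
time_s: 14.47
eef_pos: [0.5977, 0.2453, 0.1132]
tool_rot: [-3.14, -0.007, -2.93]
contact_force: [-0.2, -0.6, -1.3]
width: 0.0313
finger_force: 59.6
```

Emit:
{"api": "move_arm", "payload": {
  "targets": [
    [-1,0,0,-1,0],
    [-1,0,0,-1,0],
    [-1,0,0,-1,0],
    [-1,0,0,-0.5,0],
    [-1,0,0,0,0]
  ]
}}

```text
time_s: 14.88
eef_pos: [0.6018, 0.2486, 0.2266]
tool_rot: [3.139, 0.009, -2.931]
contact_force: [0.3, -0.2, -1.2]
width: 0.0313
finger_force: 59.6
```

Run:
```python
from m import *
tilt('s9'); ang('s9')
o=robot.get_obs();print(np.array(o['joint_pos']))
# scoop from both initial views
for n,f in (('scene','s0'),('top','t0')):
    Q=cloud(n,np.load(f'pics/{f}.npy')).reshape(-1,3)
    s=Q[(Q[:,0]>.46)&(Q[:,0]<.60)&(Q[:,1]>-.29)&(Q[:,1]<-.06)&(Q[:,2]>.008)]
    best=min(((lambda a:( (np.ptp(np.percentile(a[:,0],[1,99]))),t,np.percentile(a,[1,99],0)))(np.c_[s[:,0]*np.sin(t)-s[:,1]*np.cos(t), s[:,0]*np.cos(t)+s[:,1]*np.sin(t)]) for t in np.radians(np.arange(50,85,1))),key=lambda r:r[0])
    print(n,np.degrees(best[1]),best[2])
    hi=s[s[:,2]>.055]; print('plate top',hi.mean(0),len(hi))
    t=best[1]; lo,hi2=best[2]; cx=(lo[0]+hi2[0])/2; al=lo[1]+.055
    print('bowl est',cx*np.sin(t)+al*np.cos(t),-cx*np.cos(t)+al*np.sin(t))
```

```text
t 14.9333 pos [0.6007 0.2476 0.2238] rot [ 3.1408  0.0047 -2.9307] w 0.03161475824872015 units [ 2.2991 -0.039   4.6253]
white 755 blue 66 [-0.0053  0.0053  0.0737]
side rect ((-27.517887115478516, 13.371475219726562), (94.14789581298828, 42.806129455566406), 48.42334747314453)
587 [[518.      45.      -0.047   -0.0578   0.0481]
 [501.      44.      -0.047   -0.057    0.0486]
 [498.      46.      -0.047   -0.0586   0.0476]
 [470.      43.      -0.047   -0.0562   0.049 ]
 [458.      47.      -0.045   -0.0593   0.0472]]
[ 0.1016  0.5624 -0.8273  1.5766  0.4375  1.192   0.9702]
scene 67.0 [[ 0.5279 -0.0379]
 [ 0.5981  0.1525]]
plate top [ 0.5402 -0.1584  0.0612] 33
bowl est 0.5249251926301552 -0.20423626522706043
top 67.0 [[ 0.5316 -0.0416]
 [ 0.5979  0.1518]]
plate top [ 0.5434 -0.1602  0.0632] 22
bowl est 0.525105938821115 -0.20835651773019948
```

Tilt is 45° and it holds in free air. I'll carry the bottle towards the scoop, then turn it.

Emit:
{"api": "move_arm", "payload": {
  "targets": [
    [-1,0,-0.5,0,0],
    [-1,0,-0.7,0,0],
    [-1,0,-0.8,0,0],
    [-1,0,-0.8,0,0],
    [-1,0,-0.8,0,0]
  ]
}}

```text
time_s: 15.35
eef_pos: [0.6215, 0.1395, 0.2193]
tool_rot: [-3.141, -0.003, -2.93]
contact_force: [-0.1, -0.1, -0.7]
width: 0.0312
finger_force: 59.7
```

Emit:
{"api": "move_arm", "payload": {
  "targets": [
    [-1,0,-0.8,0,0],
    [-1,0,-0.8,0,0.5],
    [-1,0,-0.8,0,0.8],
    [-1,0,-0.5,0,0.8],
    [-1,0,0,0,0.8]
  ]
}}

```text
time_s: 15.77
eef_pos: [0.6367, 0.049, 0.2186]
tool_rot: [-3.137, -0.003, 2.993]
contact_force: [0.6, -1.5, -2.1]
width: 0.0313
finger_force: 59.7
```

Emit:
{"api": "move_arm", "payload": {
  "targets": [
    [-1,0,0,0,0.8],
    [-1,0,0,0,0.8],
    [-1,0,0,0,0.8],
    [-1,0,0,0,0.8],
    [-1,0,0,0,0.8]
  ]
}}

```text
time_s: 16.18
eef_pos: [0.6358, 0.0549, 0.2192]
tool_rot: [-3.139, -0.002, 2.52]
contact_force: [0.8, 0.7, -0.8]
width: 0.0315
finger_force: 59.7
```

Emit:
{"api": "move_arm", "payload": {
  "targets": [
    [-1,0,0,0,0.8],
    [-1,0,0,0,0.8],
    [-1,0,0,0,0.8],
    [-1,0,0,0,0.8],
    [-1,0,0,0,0.8]
  ]
}}

```text
time_s: 16.6
eef_pos: [0.6357, 0.055, 0.2192]
tool_rot: [-3.138, -0.001, 2.04]
contact_force: [0.5, -0.1, -1.2]
width: 0.0314
finger_force: 59.7
```

Emit:
{"api": "move_arm", "payload": {
  "targets": [
    [-1,0,0,0,0.8],
    [-1,0,0,0,0.8],
    [-1,0,0,0,0.8],
    [-1,0,0,0,0.8],
    [-1,0,0,0,0.8]
  ]
}}

```text
time_s: 17.02
eef_pos: [0.6357, 0.055, 0.2192]
tool_rot: [-3.138, 0.001, 1.56]
contact_force: [-0.8, -0.7, -1.8]
width: 0.0312
finger_force: 59.7
```

Run:
```python
from m import *
to(.741,-.168,.2)
o=robot.get_obs();print(np.array(o['joint_pos']))
# bottle in hand from s9
p=np.array([.6007,.2476,.2238]); w=-2.9307
im=cv2.imread('pics/s9.png'); P=cloud('scene',np.load('pics/s9.npy')); hsv=cv2.cvtColor(im,cv2.COLOR_BGR2HSV)
bx=np.array([-np.cos(w),-np.sin(w)]); by=np.array([-bx[1],bx[0]])
m=(np.linalg.norm(P-p,axis=2)<.11)&(hsv[...,1]<70)&(hsv[...,2]>120)
q=P[m]; a=np.c_[(q[:,:2]-p[:2])@bx,(q[:,:2]-p[:2])@by,q[:,2]-p[2]]
X=(a[:,0]-a[:,2])*.7071; Z=(a[:,0]+a[:,2])*.7071
f=(abs(a[:,1])<.011)&(abs(X+.046)<.003); print('x face',np.median(X[f]),'Z',np.percentile(Z[f],[1,5,50,95,99]),f.sum())
f=(abs(a[:,1])<.011)&(X>-.04)&(X<-.005)&(Z<0); print('foot Z',np.percentile(Z[f],[10,50,90]),np.percentile(X[f],[2,98]),f.sum())
f=(a[:,1]>.012)&(a[:,1]<.022); print('yface',np.percentile(X[f],[2,98]),np.percentile(Z[f],[2,98]),np.median(a[f,1]))
```

```text
t 17.0167 pos [0.6357 0.055  0.2192] rot [-3.1379  0.001   1.5599] w 0.031150457199131922 units [-7.3937  3.5926  0.6386]
[ 0.1477  0.4543 -0.4178  1.6203  0.1999  1.1134 -0.3328]
x face -0.04615863515258532 Z [-0.0573 -0.0539 -0.0148  0.0251  0.0296] 478Traceback (most recent call last):
  File "<stdin>", line 12, in <module>
    return _quantile_unchecked(
        a, q, axis, out, overwrite_input, method, keepdims, weights)
    return _ureduce(a,
                    func=_quantile_ureduce_func,
    ...<5 lines>...
                    overwrite_input=overwrite_input,
                    method=method)
    r = func(a, **kwargs)
    result = _quantile(arr,
                       quantiles=q,
    ...<2 lines>...
                       out=out,
                       weights=wgt)
    slices_having_nans = np.isnan(arr[-1, ...])
                                  ~~~^^^^^^^^^
IndexError: index -1 is out of bounds for axis 0 with size 0
```

Emit:
{"api": "move_arm", "payload": {
  "targets": [
    [-1,0,0,0,0.8],
    [-1,0,0,0,0.8],
    [-1,0,0,0,0.8],
    [-1,0,0,0,0.8],
    [-1,0,0,0,0.8]
  ]
}}

```text
time_s: 17.43
eef_pos: [0.6356, 0.055, 0.2192]
tool_rot: [-3.139, 0.003, 1.08]
contact_force: [0.4, -0.3, -1.6]
width: 0.0315
finger_force: 59.7
```

Emit:
{"api": "move_arm", "payload": {
  "targets": [
    [-1,0,0,0,0.8],
    [-1,0,0,0,0.8],
    [-1,0,0,0,0.8],
    [-1,0,0,0,0.8],
    [-1,0,0,0,0.8]
  ]
}}

```text
time_s: 17.85
eef_pos: [0.6356, 0.055, 0.2191]
tool_rot: [-3.14, 0.004, 0.6]
contact_force: [0.1, -0.4, -0.5]
width: 0.0314
finger_force: 59.7
```

Emit:
{"api": "move_arm", "payload": {
  "targets": [
    [-1,0,0,0,0.8],
    [-1,0,0,0,0.8],
    [-1,0,0,0,0.8],
    [-1,0,0,0,0.8],
    [-1,0,0,0,0.3]
  ]
}}

```text
time_s: 18.27
eef_pos: [0.6356, 0.0551, 0.2191]
tool_rot: [3.141, 0.004, 0.181]
contact_force: [0.5, -0.4, -0.5]
width: 0.0312
finger_force: 59.7
```

Emit:
{"api": "move_arm", "payload": {
  "targets": [
    [-1,0.2,0.5,0,0],
    [-1,0.2,0.8,0,0],
    [-1,0.2,0.8,0,0],
    [-1,0.2,0.8,0,0],
    [-1,0.2,0.8,0,0]
  ]
}}

```text
time_s: 18.68
eef_pos: [0.6866, -0.0508, 0.2198]
tool_rot: [3.141, 0.003, 0.185]
contact_force: [0.6, -1.2, -2.0]
width: 0.0311
finger_force: 59.7
```

Emit:
{"api": "move_arm", "payload": {
  "targets": [
    [-1,0.2,0.8,0.3,0],
    [-1,0.2,0.8,0.4,0],
    [-1,0.2,0.8,0.4,0],
    [-1,0.2,0.6,0.3,0],
    [-1,0,0,0,0]
  ]
}}

```text
time_s: 19.1
eef_pos: [0.7253, -0.1403, 0.1744]
tool_rot: [3.138, 0.007, 0.178]
contact_force: [-0.7, -0.7, -2.2]
width: 0.0315
finger_force: 59.8
```

Run:
```python
from m import *
to(.735,-.169,.143)
```

```text
t 19.1 pos [ 0.7253 -0.1403  0.1744] rot [3.1382 0.0072 0.1781] w 0.03146799757619204 units [0.1486 0.9994 1.0463]
```

Emit:
{"api": "move_arm", "payload": {
  "targets": [
    [-1,0.08,0.45,0.4,0],
    [-1,0.07,0.45,0.4,0],
    [-1,0,0.1,0.2,0],
    [-1,0,0,0,0],
    [-1,0,0,0,0]
  ]
}}

```text
time_s: 19.52
eef_pos: [0.736, -0.1605, 0.1487]
tool_rot: [-3.141, 0.001, 0.185]
contact_force: [0.1, -0.1, -1.7]
width: 0.0316
finger_force: 59.8
```

Run:
```python
from m import *
to(.735,-.169,.143)
im,d=grab('scene','s10'); im2,d2=grab('top','t10')
cv2.imwrite('pics/v10.png',np.hstack([cv2.resize(im[110:270,230:430],(400,320),interpolation=2),cv2.resize(im2[110:270,250:450],(400,320),interpolation=2)]))
o=robot.get_obs(); p=np.array(o['eef_pos']); w=o['tool_rot'][2]
bx=np.array([-np.cos(w),-np.sin(w)]); by=np.array([-bx[1],bx[0]])
P=cloud('scene',d); hsv=cv2.cvtColor(im,cv2.COLOR_BGR2HSV)
near=(np.linalg.norm(P-p,axis=2)<.13)
for nm,m in (('white',(hsv[...,1]<70)&(hsv[...,2]>110)),('blue',(hsv[...,0]>100)&(hsv[...,0]<130)&(hsv[...,1]>110))):
    q=P[near&m&(P[...,2]>.08)]; a=np.c_[(q[:,:2]-p[:2])@bx,(q[:,:2]-p[:2])@by,q[:,2]-p[2]]
    a=a[abs(a[:,1])<.02]
    print(nm,len(a),np.percentile(a,[2,50,98],0))
    if nm=='white': A=a
for t in range(36,56,2):
    t_=np.radians(t); X=A[:,0]*np.cos(t_)-A[:,2]*np.sin(t_); Z=A[:,0]*np.sin(t_)+A[:,2]*np.cos(t_)
    h=np.histogram(X,np.arange(-.1,.1,.003))[0]; print(t,h.max(),-.0985+.003*h.argmax(),np.percentile(X,[2,98]),np.percentile(Z,[2,98]))
```

```text
t 19.5167 pos [ 0.736  -0.1605  0.1487] rot [-3.1407  0.0015  0.1849] w 0.031574317021808775 units [-0.0864  0.272   0.1907]
white 64 [[-0.0269 -0.0162  0.0179]
 [ 0.0145 -0.004   0.0247]
 [ 0.021   0.0129  0.048 ]]
blue 111 [[-0.0204 -0.0173 -0.0237]
 [ 0.0173 -0.0024  0.0468]
 [ 0.0322  0.018   0.0965]]
36 15 0.0005000000000000004 [-0.0403  0.0058] [0.0073 0.0392]
38 15 0.0005000000000000004 [-0.0406  0.0048] [0.0062 0.0382]
40 12 0.0005000000000000004 [-0.0407  0.0037] [0.0051 0.0373]
42 14 -0.0025000000000000022 [-0.041   0.0027] [0.004  0.0366]
44 15 -0.0025000000000000022 [-0.041   0.0017] [0.0029 0.036 ]
46 12 -0.0025000000000000022 [-0.0416  0.0006] [0.0018 0.0353]
48 12 -0.005500000000000005 [-0.0422 -0.0004] [0.0007 0.0346]
50 12 -0.005500000000000005 [-0.0428 -0.0015] [-0.0004  0.0339]
52 12 -0.005500000000000005 [-0.0436 -0.0025] [-0.0018  0.0333]
54 12 -0.008500000000000008 [-0.0443 -0.0034] [-0.0032  0.0328]
```

View pics/v10.png

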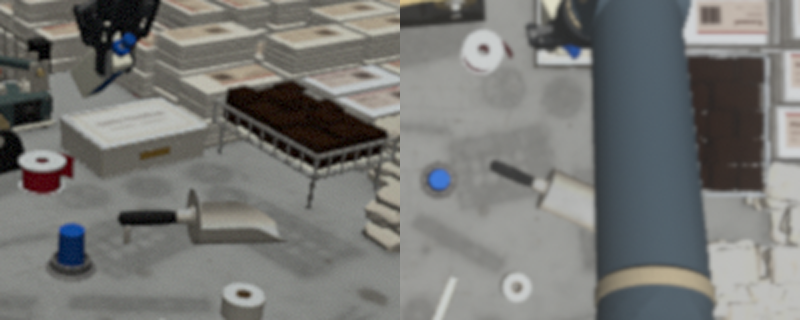

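The bottle hangs at (105,60) in the left half, with nozzle and blue label slanting down towards the scoop. The cap stands in the cup at (70,250) and the scoop is untouched. One small trim and a tilt check remain.

Emit:
{"api": "move_arm", "payload": {
  "targets": [
    [-1,-0.08,0.24,0.18,0],
    [-1,0,0,0,0],
    [-1,0,0,0,0],
    [-1,0,0,0,0],
    [-1,0,0,0,0]
  ]
}}

```text
time_s: 20.03
eef_pos: [0.7356, -0.168, 0.1446]
tool_rot: [-3.142, -0.0, 0.185]
contact_force: [-0.0, -0.3, -2.1]
width: 0.0318
finger_force: 59.8
```

Run:
```python
from m import *
im,d=grab('scene','s11')
to(.735,-.168,.143)
o=robot.get_obs(); p=np.array(o['eef_pos']); w=o['tool_rot'][2]; print(np.abs(o['joint_vel']).max())
bx=np.array([-np.cos(w),-np.sin(w)]); by=np.array([-bx[1],bx[0]])
P=cloud('scene',d); hsv=cv2.cvtColor(im,cv2.COLOR_BGR2HSV)
q=P[(np.linalg.norm(P-p,axis=2)<.13)&(hsv[...,0]>95)&(hsv[...,0]<130)&(hsv[...,1]>60)&(P[...,2]>.08)]
a=np.c_[(q[:,:2]-p[:2])@bx,(q[:,:2]-p[:2])@by,q[:,2]-p[2]]
lab=a[(a[:,2]<.02)&(abs(a[:,1])<.013)&(a[:,2]<a[:,0]+.02)&(a[:,2]>a[:,0]-.03)]
r=cv2.fitLine((lab[:,[0,2]]).astype(np.float32),cv2.DIST_HUBER,0,.01,.01).ravel(); print(len(lab),'label tilt from vertical',90-np.degrees(np.arctan2(r[1],r[0])),r)
print(np.percentile(lab,[5,50,95],0))
X=(a[:,0]-a[:,2])*.707;Z=(a[:,0]+a[:,2])*.707
h=a[Z>.04]; print('head',len(h),h.mean(0))
```

```text
t 20.0833 pos [ 0.7357 -0.1679  0.1446] rot [ 3.1416 -0.0006  0.1852] w 0.03117460865247737 units [-0.023  -0.001   0.0543]
0.0037258053304058177
27 label tilt from vertical 45.914272 [ 0.7183  0.6957 -0.0069 -0.0076]
[[-0.0264 -0.0088 -0.0273]
 [-0.0102 -0.     -0.0106]
 [ 0.0056  0.0044  0.0042]]
head 214 [ 0.0139 -0.0081  0.0754]
```

```bash
python3 -c "
from workcell import robot
print(robot.finish_job())"
```

```text
the job is handed in; nothing more can be done
None
```

I handed the job in at about 20 s: the blue cap is seated mouth down in the grey cup, and the bottle is held still with its nozzle slanting down about 45° at the middle of the scoop's bowl. By my measurements the nozzle is about 25 cm away and the bottle about 10 cm above the table; the scoop, tins and rolls were never touched. No verdict was returned.

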